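# Set a marked panel on the sawing jig and clamp it

### The job

Get the plywood panel on the sawing jig ready for the saw, pushing with the fingertips and never lifting it. While the clamp is still open, slide the panel until its long edge lies flush along the fence and its crossed-off end hangs out over the jig's right-hand end, with the pencil line about 6 mm beyond that end so that the saw will run clear. Then push the toggle clamp's handle upright until it locks and the rubber foot holds the panel down; leave the try square, tape measure and tape roll round the jig where they lie.

Things in the scene. Friction and masses are not known exactly. Their poses are not given: they have to be found in the camera images.
- jig: sawing jig fixed to the bench: wooden board 165 mm deep (x) by 200 mm long (y) on two runners, top face 46 mm above the bench. Origin at bench height under its middle; x away from the robot, y along the fence to the left, z up; may be turned a few degrees. Fence along the whole far side, near face at x = +37.5 mm, 45 mm thick, 20 mm high. Right-hand end of board and fence at y = -100 mm
- jig_end (a point): middle (in depth) of the jig's right-hand end, at the height of the base board's top face: jig x 0, y -100 mm, z 46 mm; same axes as the jig
- panel: loose plywood panel lying on the jig, 90 mm wide (x) by 260 mm long (y) by 9 mm thick, about 0.14 kg, with a pencil line straight across it and a pencil cross on its right-hand end. Origin in the middle of its underside; y along its length toward its plain left end, z up. Flush on the fence its centre is at jig x = -7.5 mm
- panel_centre (a point): centre of the panel, half-way up its thickness (4.5 mm above the jig's board when it lies flat); axes as the panel
- cut_line (a point): middle of the pencil line across the panel, on its top face: panel x 0, y -90 mm, that is 40 mm from the right-hand end
- clamp_handle (a joint): angle of the toggle clamp's handle, rad: 0 open (leaning away from the robot, 49 degrees from upright), 0.85 upright and locked, stop at 0.89. It turns about the jig's y direction, its tip moving up and toward the robot as it closes, and stays where it is left; 2 to 6 N at the tip moves it. Closing it swings the linked clamp arm from upright over the fence down on the panel
- handle_tip (a point): free end of the clamp handle, a bar with a round black sleeve 19 mm thick on its outer 68 mm; the tip lies 98 mm from the handle's pivot; this point's z points along the handle, outward
- handle_pivot (a point): pivot of the clamp handle: jig x +59.7 mm, y 0, z 98.8 mm (52.8 mm above the board's top face); axes as the jig. The clamp is screwed on the fence here, 47 mm wide in all, its side plates reach 40 mm above the fence
- clamp_foot: black rubber foot, 17 mm across, on the spindle of the clamp arm; origin in the middle of its pressing face. It gives under load like a spring (about 8 N when clamped) and presses the panel at jig y 0, 42 mm in front of the fence. With the clamp open the arm stands up to 160 mm above the bench and the foot points at the robot, 17 mm in front of the fence, 140 mm above the bench
- try_square: carpenter's try square lying flat on the bench, 120x198x15 mm, a bystander; origin at the centre of its underside
- tape_measure: tape measure in a yellow case, 62x75x73 mm, standing on the bench, a bystander; origin at the centre of its underside
- tape_roll: roll of white tape lying flat behind the jig, 66x66x22 mm, a bystander; origin at the centre of its underside

How it is judged (in metres and radians):
On the way:
1. with the clamp still open, the panel lies flush along the fence with the pencil line just beyond the jig's right-hand end (y of cut_line in the frame of jig between -0.112 and -0.101 m and x of panel_centre in the frame of jig above -0.011 m and angle between the x axis of panel and the x axis of jig, either way round below 0.03 rad and value of joint clamp_handle below 0.35 rad), for 0.2 s.
At the end, for the whole second after the job is handed in: the panel's long edge is along the fence (centre within 3.5 mm of flush, within 0.03 rad), the pencil line is 1 to 12 mm beyond the jig's right-hand end, the clamp handle is upright and locked (above 0.80 rad), the foot presses the panel with more than 3 N, and all is at rest (y of cut_line in the frame of jig between -0.112 and -0.101 m and x of panel_centre in the frame of jig above -0.011 m and angle between the x axis of panel and the x axis of jig, either way round below 0.03 rad and value of joint clamp_handle above 0.8 rad and contact force between clamp_foot and panel above 3 N and linear speed of panel below 0.01 m/s); the robot touches nothing.
It fails at once if the panel is lifted off the jig (its centre rises more than 12 mm, or it drops off) (z of panel_centre in the frame of jig above 0.0625 m or z of panel_centre in the frame of jig below 0.04 m).
It fails at once if the panel is tipped by more than 0.15 rad (angle between panel's own z axis and vertical above 0.15 rad).
It fails at once if the try square, tape measure or tape roll is moved by more than 25 mm (distance of any of try_square, tape_measure, tape_roll from where it was at the start of the episode above 0.025 m).
It also fails if it takes over 72 s, if anything falls off the work surface, if the arm or the gripper's body presses on something with over 40 N, if the wrist force passes 120 N, or if a joint passes its speed limit or range.

### The arm

A 6-joint arm with a two-finger parallel gripper is mounted at the origin on a cart in front of the work surface, level with it; the furniture and walls round the work are solid. World frame = base frame: x ahead of the robot, y to its left, z up, the work surface at z = 0. Lengths are in m, angles in degrees, forces in N, time in s.
With the tool pointing down it reaches from about 0.3 to 0.75 m from the base axis. Payload 8.5 kg.
Tool frame: the origin (TCP) lies between the finger pads; the fingertips stand env.finger_overhang ahead of it and the grasp point (between the pads) lies 2 mm behind it (env.finger_overhang is the distance from the TCP to the fingertips, in m); z points along the fingers, y is the line along which they close (so a half turn about z gives the same grasp; the last joint's range is limited). The gripper opens to 85 mm and grips with 20 to 120 N. Pads are 22 mm wide; open, the fingers measure 114 mm over their backs; the gripper's body (76 mm by 85 mm) begins 54 mm behind the grasp point. The pads swing forward as they close: fully open they stand 13 mm farther back than shut.
Start: joints at [59.971, 21.807, 74.336, -0, 83.858, -12.336], TCP at [0.167, 0.524, 0.248] pointing down, gripper open.
Joint ranges: [-178.18, 178.18], [-50.72, 133.34], [12.68, 142.11], [-81.47, 261.47], [9.98, 163.14], [-165.26, 165.26]. Speed limits (degrees/s): [136.94, 136.94, 180, 180, 180, 180].

### API

Orientations are given as a 3x3 rotation matrix whose columns are the frame's x, y, z axes.
In Python, from rig import env gives the robot as it stands. The module is installed in compiled form; this text tells all that it offers.
- The arm moves only by the tool jog_arm, never from a script. Its arguments are lists of equal length, an entry for each row: "hand": the finger opening in m, from 0 to 0.0854; "travel": the shift along the world's x, y, z in m, a list of three; "yaw": the turn about the world's z in rad. A call has exactly 5 rows; each row shifts and turns the commanded pose from where the row before left it; what a row does not reach is not made up. A row lasts 1/8 s, in which the tool goes at most 62.5 mm and 10.7 degrees, less where a joint would pass 70% of its speed; a pose out of reach is approached as far as the arm can. A call is refused whole if a number of a shift passes 0.0625 or a number of a turn 0.188, either way. A call with a gripper value outside its range is refused whole. The fingers move at their own pace and stop on an object; "grip_force" is the grip in N (left out, the last holds). Time passes only in rows, so rows that do not move let the fingers close, or fill a call up. It gives the time, the measured TCP pose, the force, the opening and the grip force at its end, in the units of the state.
- env.observe(): the state, without advancing time (a new reading comes with each control period).
- env.get_image(name): name is "scene" or "top" or "wrist"; returns the picture (480x640x3 uint8, red, green, blue); there is no depth.
- env.calibration(name): a dict with "fx", "fy", "cx", "cy" (pixels), "position" and "rotation" of the camera in the world; the wrist camera has in their place "hand_eye" (4x4, takes a point from camera to tool coordinates, whose origin is the TCP and whose axes are the flange's). Camera axes: x right, y down, z forward; pixel columns grow to the right and rows downward; lengths in m; the calibration is good to about 2 mm. A picture is of the moment at which its call begins: read the wrist's pose just before it. calibration takes no time and is no camera call.
- env.close_job(): hands the job in; it is judged then, once.
The state is a dict: "time_s": time; "q": joint angles; "qvel": joint speeds; "joint_efforts": joint torques, N m; "position": TCP position; "tool_rot": TCP orientation; "ft_force": force on the tool from outside, world axes, zero at the start; "wrist_torque": the same for the moment, N m; "grip_width": finger opening in m; "gripper_force": force on a finger pad.
Only numpy, scipy, OpenCV 4.12 (cv2) and the standard library are available. Lean on these libraries where they do the work, as an engineer would, in place of code of your own. Each camera call takes 0.05 s, during which the arm holds its last target. There are 200 camera calls.

## Working session

There is one attempt and no reset: what is moved stays moved. The work goes in short steps, Python scripts to look and compute and a tool call to move; the robot and the scene stay as the last step left them, time stands still between calls to the robot, and variables do not carry over. Pictures are saved under pics/ and viewed, at most 10 in all, crops included, and the job is handed in when it is done.

Besides the shell and the picture viewer there is one more tool, called after "Emit:" as name([rows], argument=value, ...), one row to a line, values as JSON. jog_arm: Moves the arm, as the interface text tells. Its arguments: {"type":"object","properties":{"hand":{"type":"array"},"travel":{"type":"array"},"yaw":{"type":"array"},"grip_force":{"type":"number"}},"required":["hand","travel","yaw"]}

```bash
mkdir -p pics; cat > h.py <<'E'
import numpy as np, cv2
from rig import env
def ray(c,u,v):
    R=np.array(c["rotation"]);p=np.array(c["position"])
    d=R@np.array([(u-c["cx"])/c["fx"],(v-c["cy"])/c["fy"],1.]);return p,d
def onplane(c,u,v,z):
    p,d=ray(c,u,v);return p+d*(z-p[2])/d[2]
def save(n,f):
    im=env.get_image(n);cv2.imwrite(f,cv2.cvtColor(im,cv2.COLOR_RGB2BGR));return im
E
python3 - <<'E'
from h import *
np.set_printoptions(precision=4,suppress=True)
for n in ("top","scene"):
    save(n,f"pics/{n}0.png");c=env.calibration(n);print(n,c)
s=env.observe();print(s["time_s"],s["position"],s["tool_rot"],env.finger_overhang,s["grip_width"])
E
```

```text
top {'fx': 558.9006616266975, 'fy': 558.9006616266975, 'cx': 321.25085912334964, 'cy': 236.3551239375092, 'position': array([0.4321, 0.0718, 1.2967]), 'rotation': array([[ 0.0213, -0.9962,  0.0843],
       [-0.9998, -0.0212,  0.0018],
       [-0.    , -0.0843, -0.9964]])}
scene {'fx': 563.6026933938075, 'fy': 563.6026933938075, 'cx': 320.310871431777, 'cy': 238.14303095257924, 'position': array([-0.3788, -0.5586,  0.7156]), 'rotation': array([[ 0.5583, -0.4033,  0.7251],
       [-0.8296, -0.2684,  0.4895],
       [-0.0028, -0.8748, -0.4844]])}
0.1 [0.167  0.5238 0.2478] [[-0.9527  0.3039 -0.0007]
 [ 0.3039  0.9527 -0.0011]
 [ 0.0003 -0.0013 -1.    ]] 0.017 0.08534144470478558
```

View pics/top0.png

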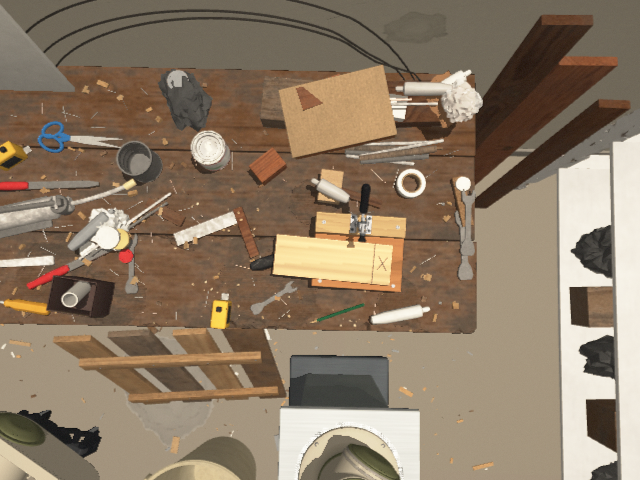

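View pics/scene0.png

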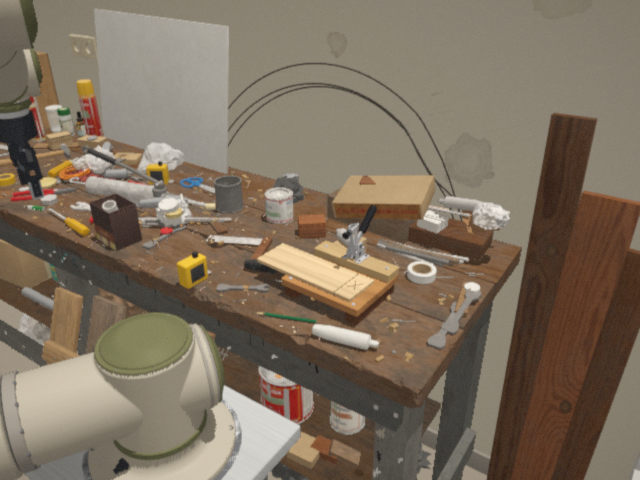

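```bash
python3 - <<'E'
import cv2
a=cv2.imread("pics/top0.png")[170:330,230:430];cv2.imwrite("pics/c1.png",cv2.resize(a,(800,640),interpolation=cv2.INTER_CUBIC)[:600])
E
```

```text
(no output)
```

View pics/c1.png

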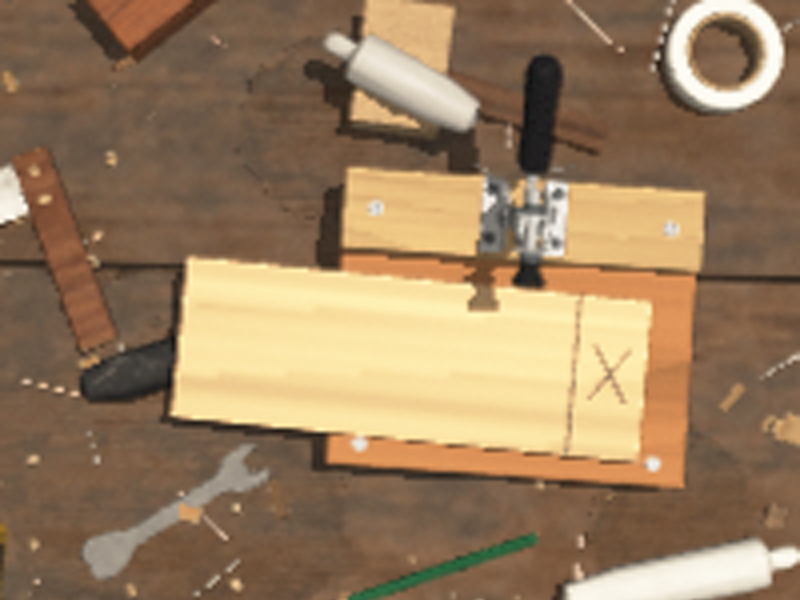

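```bash
python3 - <<'E'
from h import *
np.set_printoptions(precision=4,suppress=True)
c=env.calibration("top")
P={"panel":([(188,257),(652,302),(640,461),(170,417)],.055),"line":([(580,297),(568,456)],.055),"base":([(327,465),(684,487),(696,275)],.046),"fence":([(345,167),(705,193),(700,270),(342,247)],.066),"htip":([(543,60)],.163),"pivot":([(530,200)],.1)}
for k,(l,z) in P.items():
    q=np.array([onplane(c,230+u/4,170+v/4,z)[:2] for u,v in l]);print(k,q.tolist() and q)
    d=np.diff(q,axis=0);print("  len",np.linalg.norm(d,axis=1),"ang",np.degrees(np.arctan2(d[:,1],d[:,0])))
E
```

```text
panel [[ 0.5398  0.1728]
 [ 0.5201 -0.0861]
 [ 0.4318 -0.0804]
 [ 0.4506  0.1803]]
  len [0.2597 0.0885 0.2614] ang [-94.3394 176.2952  85.8848]
line [[ 0.5221 -0.046 ]
 [ 0.4337 -0.0405]]
  len [0.0885] ang [176.4505]
base [[ 0.4259  0.0929]
 [ 0.4179 -0.1061]
 [ 0.5365 -0.1118]]
  len [0.1992 0.1187] ang [-92.2942  -2.7238]
fence [[ 0.5907  0.0863]
 [ 0.5805 -0.1134]
 [ 0.5376 -0.111 ]
 [ 0.5462  0.087 ]]
  len [0.2    0.0429 0.1982] ang [-92.9431 176.7951  87.5264]
htip [[ 0.6357 -0.0152]]
  len [] ang []
pivot [[ 0.5706 -0.0141]]
  len [] ang []
```

Emit:
jog_arm([
  [0.033,-0.031,0],
  [0.033,-0.031,0],
  [0.033,-0.031,0],
  [0.033,-0.031,0],
  [0.033,-0.031,0],
], hand=[0.05,0.05,0.05,0.05,0.05], yaw=[-0.131,-0.131,-0.131,-0.131,-0.131])

```text
time_s: 0.72
position: [0.333, 0.3678, 0.2481]
tool_rot: [[-0.567, 0.824, -0.0], [0.824, 0.567, -0.0], [0.0, -0.001, -1.0]]
ft_force: [0.1, -1.0, 0.4]
grip_width: 0.0504
gripper_force: 0.0
```

Emit:
jog_arm([
  [0.033,-0.031,0],
  [0.033,-0.031,0],
  [0.033,-0.031,0],
  [0.033,-0.031,0],
  [0.033,-0.031,0],
], hand=[0.05,0.05,0.05,0.05,0.05], yaw=[-0.131,-0.131,-0.131,-0.131,-0.131])

```text
time_s: 1.35
position: [0.498, 0.2128, 0.248]
tool_rot: [[0.052, 0.999, -0.001], [0.999, -0.052, -0.0], [-0.0, -0.001, -1.0]]
ft_force: [0.3, -0.0, -0.8]
grip_width: 0.0503
gripper_force: 0.0
```

Emit:
jog_arm([
  [0,0,-0.05],
  [0,0,-0.05],
  [0,0,-0.05],
  [0,0,-0.038],
  [0,0,0],
], hand=[0.05,0.05,0.05,0.05,0.05], yaw=[0,0,0,0,0])

```text
time_s: 1.98
position: [0.4958, 0.2137, 0.0582]
tool_rot: [[0.048, 0.999, -0.006], [0.999, -0.048, -0.001], [-0.001, -0.006, -1.0]]
ft_force: [0.6, 0.3, 0.8]
grip_width: 0.0501
gripper_force: 0.0
```

```bash
python3 - <<'E'
from h import *
save("wrist","pics/w1.png"); s=env.observe(); print(s["position"],s["ft_force"]); print(env.calibration("wrist"))
E
```

```text
[0.49697598 0.21394356 0.06014095] [0.00134527 0.73103993 0.76465065]
{'fx': 339.7979607663592, 'fy': 339.7979607663592, 'cx': 323.85712836344146, 'cy': 241.30461405505216, 'hand_eye': array([[-4.26658439e-04, -9.53672519e-01, -3.00846381e-01,
         7.72775624e-02],
       [ 9.99999892e-01, -3.52147917e-04, -3.01896943e-04,
         1.40912231e-04],
       [ 1.81968392e-04, -3.00846477e-01,  9.53672566e-01,
        -1.25846046e-01],
       [ 0.00000000e+00,  0.00000000e+00,  0.00000000e+00,
         1.00000000e+00]])}
```

View pics/w1.png

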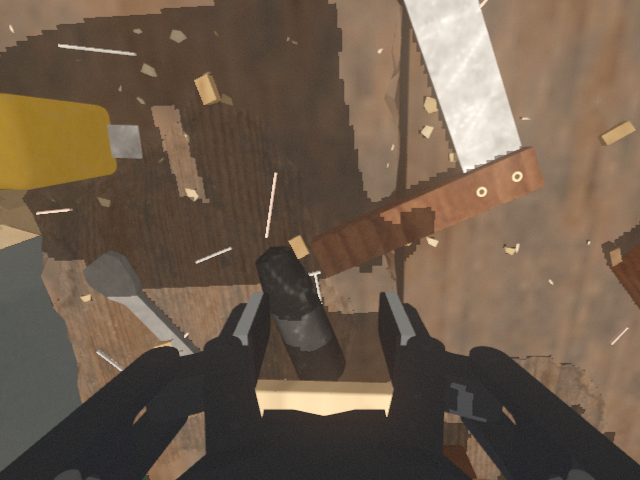

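Emit:
jog_arm([
  [-0.0005,-0.012,0],
  [-0.0005,-0.01,0],
  [-0.0005,-0.01,0],
  [-0.0005,-0.01,0],
  [-0.0005,-0.01,0],
], hand=[0.05,0.05,0.05,0.05,0.05], yaw=[0,0,0,0,0])

```text
time_s: 2.65
position: [0.4948, 0.1614, 0.0606]
tool_rot: [[0.048, 0.999, 0.001], [0.999, -0.048, 0.0], [0.0, 0.001, -1.0]]
ft_force: [-0.1, 2.9, 2.0]
grip_width: 0.0502
gripper_force: 1.3
```

Emit:
jog_arm([
  [-0.0005,-0.01,0],
  [-0.0005,-0.01,0],
  [-0.0005,-0.01,0],
  [-0.0005,-0.006,0],
  [0,0,0],
], hand=[0.05,0.05,0.05,0.05,0.05], yaw=[0,0,0,0,0])

```text
time_s: 3.28
position: [0.4925, 0.1253, 0.0602]
tool_rot: [[0.048, 0.999, -0.001], [0.999, -0.048, -0.001], [-0.001, -0.001, -1.0]]
ft_force: [0.1, -0.0, -0.3]
grip_width: 0.0503
gripper_force: 0.0
```

```bash
python3 - <<'E'
from h import *
im=save("top","pics/top1.png"); print(env.observe()["position"])
a=cv2.imread("pics/top1.png")[170:320,240:440];cv2.imwrite("pics/c2.png",cv2.resize(a,(800,600),interpolation=cv2.INTER_CUBIC))
E
```

```text
[0.4924366  0.12562193 0.06011968]
```

View pics/c2.png

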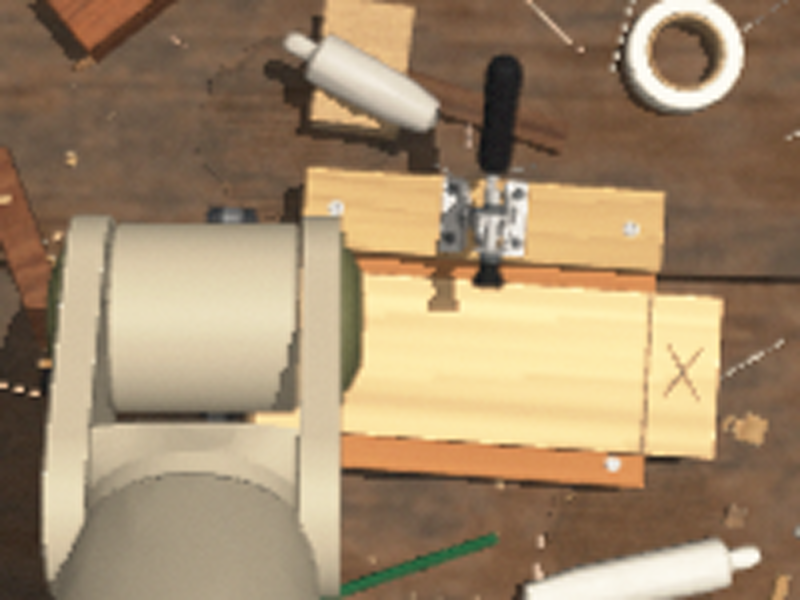

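```bash
cat >> h.py <<'E'
O=np.array([.5037,-.010]);A=np.radians(-2.6);J=np.array([[np.cos(A),-np.sin(A)],[np.sin(A),np.cos(A)]])
def jig(c,u,v,z): return (onplane(c,u,v,z)[:2]-O)@J
E
python3 - <<'E'
from h import *
np.set_printoptions(precision=4,suppress=True)
c=env.calibration("top")
for u,v,z in [(651,297,.055),(642,454,.055),(722,298,.055),(715,459,.055),(366,277,.055),(344,433,.055),(655,292,.046),(644,487,.046),(662,272,.066)]: print(u,v,jig(c,240+u/4,170+v/4,z))
E
```

```text
651 297 [ 0.0241 -0.0968]
642 454 [-0.0632 -0.0965]
722 298 [ 0.0262 -0.1362]
715 459 [-0.0633 -0.137 ]
366 277 [0.0247 0.0623]
344 433 [-0.0626  0.0688]
655 292 [ 0.0278 -0.1001]
644 487 [-0.0813 -0.0999]
662 272 [ 0.0374 -0.1005]
```

Emit:
jog_arm([
  [0,-0.004,0],
  [-0.0005,-0.004,0],
  [0,-0.002,0],
  [0,0,0],
  [0,0.02,0],
], hand=[0.05,0.05,0.05,0.05,0.05], yaw=[0,0,0,0,0])

```text
time_s: 3.95
position: [0.4924, 0.1354, 0.0604]
tool_rot: [[0.05, 0.999, 0.0], [0.999, -0.05, -0.0], [-0.0, 0.0, -1.0]]
ft_force: [0.5, -0.4, 0.7]
grip_width: 0.0497
gripper_force: 0.0
```

Emit:
jog_arm([
  [0,0.01,0.04],
  [-0.04,0,0.02],
  [-0.04,-0.035,0],
  [-0.03,-0.05,0],
  [0,-0.05,0],
], hand=[0,0,0,0,0], yaw=[0,0,0,0,0])

```text
time_s: 4.58
position: [0.3802, 0.0104, 0.1206]
tool_rot: [[0.047, 0.999, -0.0], [0.999, -0.047, 0.0], [0.0, -0.0, -1.0]]
ft_force: [1.9, 0.1, 0.4]
grip_width: -0.0001
gripper_force: 0.0
```

Emit:
jog_arm([
  [0.01,-0.032,-0.02],
  [0.01,0,-0.033],
  [0,0,0],
  [0.01,0,0],
  [0.01,0,0],
], hand=[0,0,0,0,0], yaw=[0,0,0,0,0])

```text
time_s: 5.2
position: [0.4233, -0.0209, 0.0685]
tool_rot: [[0.047, 0.999, 0.002], [0.999, -0.047, -0.001], [-0.001, 0.002, -1.0]]
ft_force: [0.2, 0.5, 0.1]
grip_width: 0.0001
gripper_force: 0.0
```

Emit:
jog_arm([
  [0.004,0,0],
  [0.004,0,0],
  [0.004,0,0],
  [0,0,0],
  [0,0,0],
], hand=[0,0,0,0,0], yaw=[0,0,0,0,0])

```text
time_s: 5.82
position: [0.434, -0.021, 0.0673]
tool_rot: [[0.048, 0.999, -0.0], [0.999, -0.048, 0.0], [0.0, -0.0, -1.0]]
ft_force: [0.1, -0.3, 1.1]
grip_width: -0.0
gripper_force: 0.0
```

Emit:
jog_arm([
  [0.002,0,0],
  [0.001,0,0],
  [0.001,0,0],
  [0,0,0],
  [0,0,0],
], hand=[0,0,0,0,0], yaw=[0,0,0,0,0])

```text
time_s: 6.45
position: [0.4382, -0.021, 0.0673]
tool_rot: [[0.048, 0.999, 0.0], [0.999, -0.048, -0.0], [-0.0, 0.0, -1.0]]
ft_force: [-0.4, 0.3, -0.2]
grip_width: -0.0004
gripper_force: 0.2
```

Emit:
jog_arm([
  [0.001,0,0],
  [0.001,0,0],
  [0,0,0],
  [0,0,0],
  [0,0,0],
], hand=[0,0,0,0,0], yaw=[0,0,0,0,0])

```text
time_s: 7.08
position: [0.4403, -0.0211, 0.0674]
tool_rot: [[0.048, 0.999, 0.0], [0.999, -0.048, -0.0], [-0.0, 0.0, -1.0]]
ft_force: [-0.4, 0.5, 0.6]
grip_width: -0.0001
gripper_force: 0.0
```

Emit:
jog_arm([
  [0.001,0,0],
  [0.001,0,0],
  [0.001,0,0],
  [0,0,0],
  [0,0,0],
], hand=[0,0,0,0,0], yaw=[0,0,0,0,0])

```text
time_s: 7.7
position: [0.4432, -0.021, 0.0673]
tool_rot: [[0.048, 0.999, 0.0], [0.999, -0.048, 0.0], [0.0, 0.0, -1.0]]
ft_force: [-2.4, 0.7, 2.4]
grip_width: -0.0
gripper_force: 1.0
```

```bash
python3 - <<'E'
from h import *
im=save("top","pics/top2.png"); print(env.observe()["position"],env.observe()["ft_force"])
a=cv2.imread("pics/top2.png")[170:320,240:440];cv2.imwrite("pics/c3.png",cv2.resize(a,(800,600),interpolation=cv2.INTER_CUBIC))
E
```

```text
[ 0.44316765 -0.02099157  0.06729377] [-2.47947746  0.29970808  1.55387491]
```

View pics/c3.png

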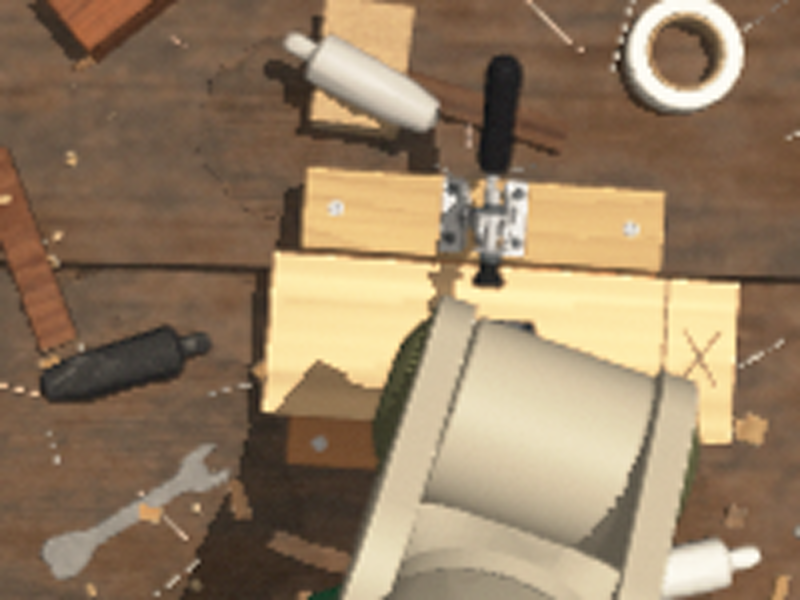

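Emit:
jog_arm([
  [0.001,0,0],
  [0.001,0,0],
  [0,0,0],
  [0,0,0],
  [0,0,0],
], hand=[0,0,0,0,0], yaw=[0,0,0,0,0])

```text
time_s: 8.38
position: [0.4454, -0.0211, 0.0674]
tool_rot: [[0.048, 0.999, 0.001], [0.999, -0.048, -0.0], [-0.0, 0.001, -1.0]]
ft_force: [-0.4, 0.3, -0.3]
grip_width: 0.0003
gripper_force: 0.0
```

```bash
python3 - <<'E'
from h import *
np.set_printoptions(precision=4,suppress=True)
c=env.calibration("top")
for u,v in [(275,252),(740,283),(666,278),(732,444),(262,412)]: print(u,v,jig(c,240+u/4,170+v/4,.055))
E
```

```text
275 252 [0.0352 0.1138]
740 283 [ 0.0352 -0.1458]
666 278 [ 0.0352 -0.1045]
732 444 [-0.0544 -0.1459]
262 412 [-0.0541  0.1149]
```

Emit:
jog_arm([
  [0.001,0,0],
  [0,0,0],
  [0.001,0,0],
  [0,0,0],
  [0,0,0],
], hand=[0,0,0,0,0], yaw=[0,0,0,0,0])

```text
time_s: 9.0
position: [0.446, -0.0209, 0.0672]
tool_rot: [[0.048, 0.999, -0.003], [0.999, -0.048, 0.0], [0.0, -0.003, -1.0]]
ft_force: [-7.2, -1.2, 5.9]
grip_width: 0.0001
gripper_force: 3.7
```

Emit:
jog_arm([
  [-0.02,0,0],
  [-0.01,0,0.04],
  [0,0,0.055],
  [0,0,0.055],
  [0,0,0.05],
], hand=[0,0,0,0,0], yaw=[0,0,0,0,0])

```text
time_s: 9.62
position: [0.4173, -0.021, 0.2696]
tool_rot: [[0.048, 0.999, 0.002], [0.999, -0.048, -0.001], [-0.0, 0.002, -1.0]]
ft_force: [0.6, -0.2, 1.0]
grip_width: -0.0001
gripper_force: 0.0
```

Emit:
jog_arm([
  [0.051,0,0],
  [0.051,0.001,0],
  [0.051,0.001,0],
  [0.051,0.001,0],
  [0.05,0,0],
], hand=[0,0,0,0,0], yaw=[0,0,0,0,0])

```text
time_s: 10.25
position: [0.6731, -0.0178, 0.2672]
tool_rot: [[0.048, 0.999, 0.001], [0.999, -0.048, 0.0], [0.0, 0.001, -1.0]]
ft_force: [1.8, -1.1, 0.3]
grip_width: -0.0002
gripper_force: 0.0
```

Emit:
jog_arm([
  [0,0,-0.04],
  [0,0,-0.04],
  [0,0,-0.027],
  [0,0,0],
  [0,0,0],
], hand=[0,0,0,0,0], yaw=[0,0,0,0,0])

```text
time_s: 10.88
position: [0.6718, -0.0181, 0.1618]
tool_rot: [[0.048, 0.999, 0.003], [0.999, -0.048, -0.0], [-0.0, 0.003, -1.0]]
ft_force: [-0.5, -0.0, -0.5]
grip_width: -0.0003
gripper_force: 0.0
```

```bash
python3 - <<'E'
from h import *
im=save("top","pics/top3.png"); im=save("scene","pics/scene3.png"); print(env.observe()["position"],env.observe()["ft_force"])
a=cv2.imread("pics/top3.png")[190:310,260:440];b=cv2.imread("pics/scene3.png")[180:340,230:450]
cv2.imwrite("pics/c4.png",np.hstack([cv2.resize(a,(400,267)),cv2.resize(b,(400,267),interpolation=cv2.INTER_AREA)]) if 0 else np.vstack([cv2.resize(a,(450,300)),cv2.resize(b,(450,300))]))
E
```

```text
[ 0.6717975  -0.01813304  0.16204885] [-0.09938175 -0.27545136  0.44981878]
```

View pics/c4.png

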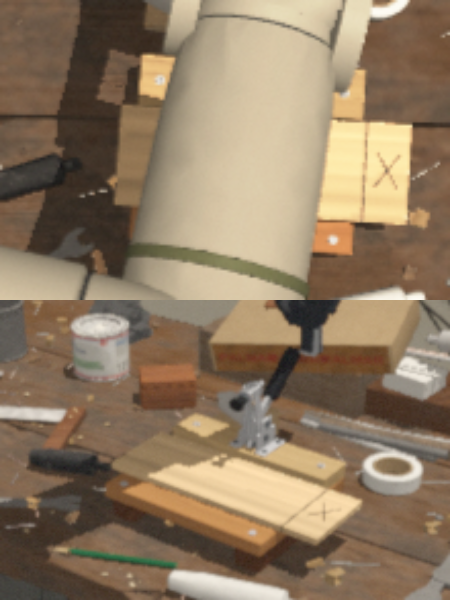

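Emit:
jog_arm([
  [-0.01,0.0005,0],
  [-0.01,0.0005,0],
  [-0.01,0.0005,0],
  [-0.01,0.0005,0],
  [-0.01,0.0005,0],
], hand=[0,0,0,0,0], yaw=[0,0,0,0,0])

```text
time_s: 11.6
position: [0.624, -0.016, 0.1647]
tool_rot: [[0.048, 0.999, 0.014], [0.999, -0.048, -0.002], [-0.002, 0.014, -1.0]]
ft_force: [13.8, 1.3, 26.1]
grip_width: 0.0005
gripper_force: 12.9
```

Emit:
jog_arm([
  [-0.008,0.0005,0],
  [-0.008,0.0005,0],
  [-0.008,0.0005,0],
  [0,0,0],
  [0,0,0],
], hand=[0,0,0,0,0], yaw=[0,0,0,0,0])

```text
time_s: 12.22
position: [0.6036, -0.0152, 0.1711]
tool_rot: [[0.048, 0.998, 0.028], [0.999, -0.048, -0.005], [-0.004, 0.028, -1.0]]
ft_force: [11.7, 1.0, 50.4]
grip_width: 0.0003
gripper_force: 25.6
```

Emit:
jog_arm([
  [0,0,0.01],
  [0.005,0,0.01],
  [0.005,0,0.008],
  [0,0,0],
  [0,0,0],
], hand=[0,0,0,0,0], yaw=[0,0,0,0,0])

```text
time_s: 12.85
position: [0.6068, -0.014, 0.1876]
tool_rot: [[0.048, 0.999, -0.002], [0.999, -0.048, 0.0], [0.0, -0.002, -1.0]]
ft_force: [0.5, -0.1, -0.2]
grip_width: -0.0002
gripper_force: 0.0
```

```bash
python3 - <<'E'
from h import *
save("scene","pics/scene4.png"); print(env.observe()["position"],env.observe()["ft_force"])
b=cv2.imread("pics/scene4.png")[180:330,240:440]
cv2.imwrite("pics/c5.png",cv2.resize(b,(800,600),interpolation=cv2.INTER_CUBIC))
E
```

```text
[ 0.60682447 -0.01395805  0.18761565] [-0.18119664  0.65528774 -0.08059137]
```

View pics/c5.png

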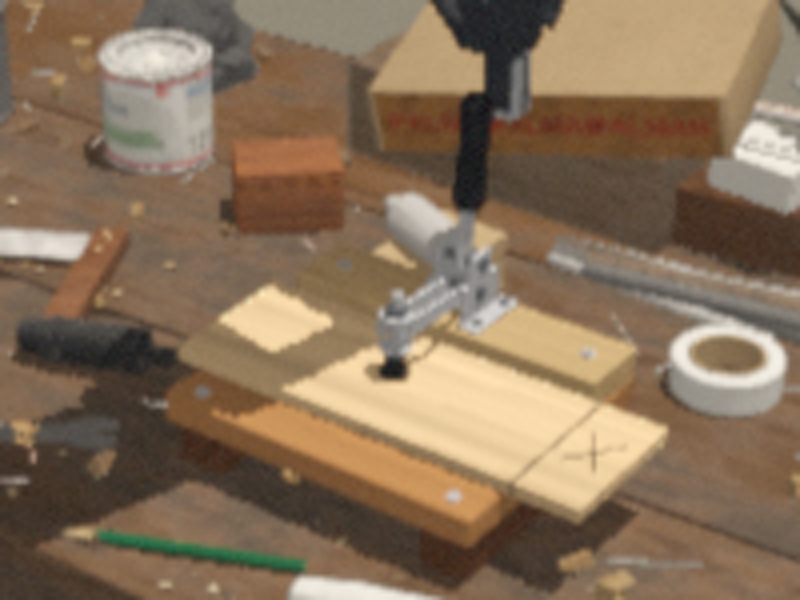

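Emit:
jog_arm([
  [-0.006,0,0],
  [-0.005,0,0],
  [-0.005,0,0],
  [-0.002,0,0],
  [0,0,0],
], hand=[0,0,0,0,0], yaw=[0,0,0,0,0])

```text
time_s: 13.52
position: [0.5889, -0.0141, 0.1884]
tool_rot: [[0.048, 0.999, -0.0], [0.999, -0.048, -0.0], [-0.0, -0.0, -1.0]]
ft_force: [0.5, -1.2, 0.6]
grip_width: -0.0002
gripper_force: 0.2
```

Emit:
jog_arm([
  [-0.003,0,0],
  [-0.003,0,0],
  [-0.002,0,0],
  [0,0,0],
  [0,0,0],
], hand=[0,0,0,0,0], yaw=[0,0,0,0,0])

```text
time_s: 14.15
position: [0.5837, -0.0141, 0.1885]
tool_rot: [[0.048, 0.999, 0.007], [0.999, -0.048, -0.0], [0.0, 0.007, -1.0]]
ft_force: [14.8, 2.5, -5.9]
grip_width: 0.0
gripper_force: 7.5
```

Emit:
jog_arm([
  [-0.002,0,0],
  [-0.002,0,0],
  [0,0,0],
  [0,0,0],
  [0,0,0],
], hand=[0,0,0,0,0], yaw=[0,0,0,0,0])

```text
time_s: 14.78
position: [0.5828, -0.0142, 0.1888]
tool_rot: [[0.048, 0.999, 0.016], [0.999, -0.048, -0.0], [0.001, 0.016, -1.0]]
ft_force: [31.5, 2.4, -12.7]
grip_width: 0.0003
gripper_force: 15.3
```

Force climbs with almost no motion: the handle is at its stop. I back off and check.

Emit:
jog_arm([
  [0.01,0,0],
  [0.03,0,0],
  [0.03,0,0.03],
  [0,0,0.06],
  [0,0,0.03],
], hand=[0,0,0,0,0], yaw=[0,0,0,0,0])

```text
time_s: 15.4
position: [0.6473, -0.014, 0.3112]
tool_rot: [[0.048, 0.999, 0.003], [0.999, -0.048, -0.001], [-0.001, 0.003, -1.0]]
ft_force: [0.5, -0.6, 0.5]
grip_width: -0.0
gripper_force: 0.0
```

Emit:
jog_arm([
  [0,0.05,0],
  [0,0.05,0],
  [0,0.05,0],
  [0,0.05,0],
  [0,0.04,0],
], hand=[0,0,0,0,0], yaw=[0,0,0,0,0])

```text
time_s: 16.02
position: [0.6465, 0.2278, 0.3079]
tool_rot: [[0.047, 0.999, -0.002], [0.999, -0.047, -0.0], [-0.001, -0.002, -1.0]]
ft_force: [0.1, -0.5, -0.1]
grip_width: 0.0003
gripper_force: 0.0
```

```bash
python3 - <<'E'
from h import *
save("scene","pics/scene5.png");save("top","pics/top5.png"); print(env.observe()["position"],env.observe()["ft_force"])
a=cv2.imread("pics/top5.png")[190:310,270:430];b=cv2.imread("pics/scene5.png")[200:320,260:420]
cv2.imwrite("pics/c6.png",cv2.resize(np.hstack([a,b]),(800,300),interpolation=cv2.INTER_CUBIC))
E
```

```text
[0.64609842 0.2297036  0.30748766] [0.01576536 0.21328464 0.62329594]
```

View pics/c6.png

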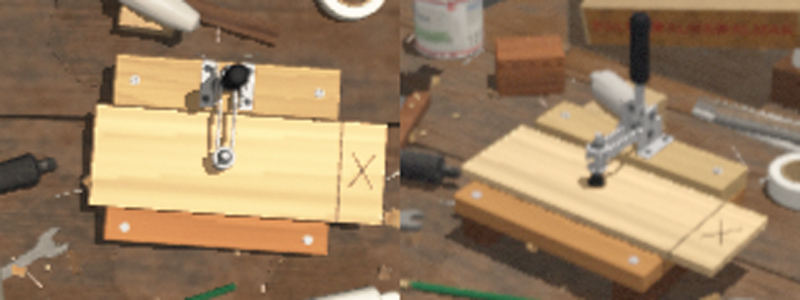

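```bash
python3 -c "
from rig import env
print(env.close_job())"
```

```text
the job is handed in; nothing more can be done
None
```

The job is handed in at about 16 s of the allowed 72 s. In the last images the panel lies flush along the fence, with the pencil line about 5 mm beyond the jig's right-hand end. The clamp handle is upright against its stop with the foot down on the panel; I did not measure the foot's force. The arm never went near the bystander objects.

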